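# Set the suction port's shutter lever to the yellow marker

### The arm

A 6-joint arm with a two-finger parallel gripper is mounted at the origin on the work surface. World frame = base frame: x ahead of the robot, y to its left, z up, the work surface at z = 0. Lengths are in m, angles in rad, forces in N, time in s.
With the tool pointing down it reaches from about 0.35 to 0.975 m from the base axis. Payload 4.9 kg.
Tool frame: the origin (TCP) lies at the very end of the fingers, on their centre line; the grasp point (between the pads) lies behind it (arm.hold_point_z is the z of the grasp point in the tool frame, in m); z points along the fingers, x is the direction in which the jaws open and shut, and the axes are right-handed (so a half turn about z gives the same grasp; the last joint's range is limited). The gripper opens to 85 mm and grips with 20 to 120 N. Pads are 22 mm wide; open, the fingers measure 114 mm over their backs; the gripper's body (76 mm by 85 mm) begins 54 mm behind the grasp point. The pads swing forward as they close: fully open they stand 13 mm farther back than shut.
Start: joints at [-1.376, 0.053, 1.613, -0, 1.476, -0.119], TCP at [0.193, -0.594, 0.231] pointing down, gripper open.
Joint ranges: [-3.01, 3.01], [-1.01, 2.22], [0.06, 2.58], [-1.02, 4.17], [0.09, 2.62], [-3.14, 3.14]. Speed limits (rad/s): [2.57, 2.57, 3.14, 3.14, 3.14, 3.14].

### API

Orientations are given as a unit quaternion [x, y, z, w].
In Python, from bench import monitor, snapshot, arm, masks_of, tip_of gives the robot as it stands.
- The arm moves only by the shell command python3 -m crank 'ROWS' [FORCE]. ROWS is JSON, a list that holds one entry, the list of rows, each a list of 7 numbers: the gripper command: -1 is shut, 1 is fully open, values between are in proportion, then the shift along the world's x, y, z in mm, then the turn, a rotation vector about the world's x, y, z in degrees. In form: [[[grip, x, y, z, ax, ay, az], ...]]. A call has exactly 8 rows; each row is the pose to reach, as a shift and turn from the pose commanded when the call began; what a row does not reach only later rows make up. A row lasts 1/8 s, in which the tool goes at most 62.5 mm and 10.7 degrees, less where a joint would pass 70% of its speed; a pose out of reach is approached as far as the arm can. A call with a gripper value outside its range is refused whole. The fingers move at their own pace and stop on an object; FORCE is the grip in N (left out, the last holds). Time passes only in rows, so rows that repeat a pose let the fingers close, or fill a call up. It gives the time, the measured TCP pose, the force and the opening at its end, in the units of the state.
- monitor.sense(): the state, without advancing time (a new reading comes with each control period).
- snapshot(name): name is "scene" or "top" or "wrist"; returns a dict with "image" (480x640x3 uint8, red, green, blue), "range_z" (480x640 float32, m along the optical axis (not along the pixel's ray), 0 where there is no reading), "fovy" (degrees; the focal length in pixels is half the picture's height over the tangent of half this angle, whatever the lens; pixels are square), "cx", "cy" (the principal point, pixels), "dist" ([k1, k2, p1, p2, k3] as OpenCV has them; the pictures are not rectified), "R" (3x3) and "t" (3): a world point X has camera coordinates R X + t; the wrist camera has in their place "mount" (4x4, takes a point from camera to tool coordinates, whose origin is the TCP and whose axes are the tool frame's). Camera axes: x right, y down, z forward; pixel columns grow to the right and rows downward; lengths in m; the calibration is good to about 2 mm. A picture is of the moment at which its call begins: read the wrist's pose just before it.
- arm.sign_off(): hands the job in, once; it reports no verdict.
Trained networks look in a picture, given as the dict that the camera call returned (one of the last four; its "shot" number tells which), for a name from the list of things; names that differ only in an ending like _2 or _b are one class to them, and where a whole thing is asked for, a point or a joint stands for the part that bears it (a point fixed in the world has none). Each returns a list of dicts, best first, with "confidence" (0 to 1); they miss things now and then, are a little off and sometimes report something else, mostly with a low value. They report only what shows in the picture. A call takes as long as a camera call.
- masks_of(picture, query): "pixels" (480x640 bool, what is visible of it) and "extent" ([centre column, centre row, width, height] in pixels, round what is visible of it).
- tip_of(picture, query): "xy" ([column, row] in pixels: a listed point, or the origin of a listed thing).
The state is a dict: "t": time; "joints": joint angles; "qd": joint speeds; "joint_efforts": joint torques, N m; "tcp_pos": TCP position; "ee_rot": TCP orientation; "wrist_force": force on the tool from outside, world axes, zero at the start; "ft_torque": the same for the moment, N m; "gripper_width": finger opening in m.
Only numpy, scipy, OpenCV 4.12 (cv2) and the standard library are available. Lean on these libraries where they do the work, as an engineer would, in place of code of your own. Each camera call takes 0.05 s, during which the arm holds its last target.

### The job

The suction port in the packing bench pulls off the trimmings. With the fingertips, push its red lever round all the way to the green stop so that the port clears itself, then push it back until its red pointer stands at the middle of the yellow marker, and leave it there. Only push the lever from one side at a time, never pinch it, and leave the jar, the board stack and the tape core where they are.

Things in the scene. Friction and masses are not known exactly. Their poses are not given: they have to be found in the camera images.
- port: round suction port fixed on the bench: grey collar, radius 88 mm, 18 mm high, with a black quadrant scale plate (8 mm thick, out to radius 154 mm, white marks) on the side towards the robot. Origin on the ring's axis at bench height; z up. In this frame the lever points along (cos a, sin a) with a = 2.356 rad + ring. Fixed; its place and yaw vary.
- port_axis (a point): point on the axis of the rotating ring, 30 mm above the bench, at the centre of the port
- ring (a joint): angle of the shutter ring and its lever, rad: 0 = lever at the low white stop (shut), 1.571 = lever at the low green stop (fully open); it grows anticlockwise seen from above. Stays where it is left; stiff, about 3.5 N at the paddle. Both stops are blocks at radius 92 to 116 mm that reach 28 mm above the bench; the ring carries a steel-dark lever arm 18 mm wide (top 28 mm above the bench).
- paddle (a point): top centre of the lever's red upright paddle, 85 mm above the bench, 100 mm from the ring's axis. The paddle is a block from 28 to 85 mm above the bench, 20 mm thick along the arc, 32 mm long along the radius (radius 84 to 116 mm); it is pushed on one of its two broad sides: on the side facing the white stop to move it towards the green stop, on the side facing the green stop to move it back
- pointer_tip (a point): outer end of the narrow red pointer (4 mm wide) under the paddle, 129 mm from the ring's axis, 12 mm above the bench
- marker_edge (a point): middle of the inner edge of the yellow marker, a fixed tab 14 mm wide along the arc and 45 mm long, reaching outwards, clipped to the rim of the scale plate, 131 mm from the ring's axis, top 14 mm above the bench. The pointer's end passes 2 mm inside it
- board_stack: bystander: banded stack of black boards, 172 x 60 x 35 mm, loose; origin at the centre of its underside
- glue_jar: bystander: jar with blue cap, 56 mm across, 75 mm high, loose; origin at the centre of its underside
- tape_core: bystander: cardboard ring, 92 mm across, 24 mm high, loose; origin at the centre of its underside

How it is judged:
On the way:
1. the lever has been pushed to the green stop (ring above 1.50 rad for 0.2 s) (value of joint ring above 1.5 rad), for 0.2 s.
At the end, for the whole second after the job is handed in: The pointer's end stands within the yellow marker's width (not more than about 7 mm to either side of its middle), the lever is at rest, and the board stack, jar and tape core are within 30 mm of where they started (horizontal distance between pointer_tip and marker_edge below 0.0073 m and velocity of joint ring between -0.03 and 0.03 rad/s and distance of each of board_stack, glue_jar, tape_core from where it was at the start of the episode below 0.03 m); the robot touches nothing.
It fails at once if the paddle is pinched (both of its broad sides pressed with over 1 N at once) (contact force between the fingers and ring_c3 above 1 N and contact force between the fingers and ring_c4 above 1 N).
It fails at once if the banded stack of black creased boards is moved by more than 30 mm, lifted or tipped (distance of board_stack from where it was at the start of the episode above 0.03 m or angle between board_stack's own z axis and vertical above 0.3 rad).
It fails at once if the glue jar is moved by more than 30 mm, lifted or tipped (distance of glue_jar from where it was at the start of the episode above 0.03 m or angle between glue_jar's own z axis and vertical above 0.3 rad).
It fails at once if the cardboard tape core is moved by more than 30 mm, lifted or tipped (distance of tape_core from where it was at the start of the episode above 0.03 m or angle between tape_core's own z axis and vertical above 0.3 rad).
It also fails if it takes over 51 s, if anything falls off the work surface, if the arm or the gripper's body presses on something with over 40 N, if the wrist force passes 120 N, or if a joint passes its speed limit or range.

## Working session

There is one attempt and no reset: what is moved stays moved. The work goes in short steps, Python scripts to look and compute and a shell command to move; the robot and the scene stay as the last step left them, time stands still between calls to the robot, and variables do not carry over. Pictures are saved under pics/ and viewed, and the job is handed in when it is done.

```bash
mkdir -p pics; ls; cat > h.py <<'E'
import numpy as np, cv2
from bench import monitor, snapshot, arm, masks_of, tip_of
def K(p):
    f=240/np.tan(np.radians(p["fovy"])/2); return np.array([[f,0,p["cx"]],[0,f,p["cy"]],[0,0,1.]])
def ray(p,uv):
    n=cv2.undistortPoints(np.array([[uv]],float),K(p),np.array(p["dist"],float))[0,0]
    d=np.array([n[0],n[1],1.]); R=np.array(p["R"]);t=np.array(p["t"])
    return -R.T@t, R.T@d
def atz(p,uv,z):
    o,d=ray(p,uv); return o+d*(z-o[2])/d[2]
def proj(p,X):
    R=np.array(p["R"]);t=np.array(p["t"])
    return cv2.projectPoints(np.array(X,float).reshape(-1,1,3),cv2.Rodrigues(R)[0],t,K(p),np.array(p["dist"],float))[0][:,0]
def save(p,n): cv2.imwrite("pics/"+n,p["image"][:,:,::-1])
E
python3 - <<'E'
from h import *
print(monitor.sense())
Z={"port_axis":.03,"paddle":.085,"pointer_tip":.012,"marker_edge":.014,"port":0,"board_stack":0,"glue_jar":0,"tape_core":0}
for c in("top","scene"):
    p=snapshot(c); save(p,c+"0.png")
    for q,z in Z.items():
        for r in tip_of(p,q)[:2]: print(c,q,np.round(r["xy"],1),round(r["confidence"],2),np.round(atz(p,r["xy"],z),4))
E
```

```text
pics
{'t': 0.0, 'joints': array([-1.37599053e+00,  5.33303303e-02,  1.61430583e+00, -1.57002962e-05,
        1.47597234e+00, -1.18994168e-01]), 'qd': array([-0.00049213,  0.00061609,  0.00132174, -0.00057714, -0.0008401 ,
       -0.00010107]), 'joint_efforts': array([-9.87126941e-05, -3.93672502e+01, -3.70179319e+01, -8.88870409e-05,
        7.08683452e-03,  1.17348478e-06]), 'tcp_pos': array([ 0.19280069, -0.59386641,  0.23007239]), 'ee_rot': array([ 8.08911415e-01, -5.87929678e-01, -7.44517978e-04, -6.79456414e-04]), 'wrist_force': array([ 0.74500909, -0.61770958,  0.0216719 ]), 'ft_torque': array([ 0.00760743,  0.0875167 , -0.02267667]), 'gripper_width': 0.08501603672865966}
top port_axis [299.5 256.6] 0.73 [0.5913 0.103  0.03  ]
top paddle [277.5 309.7] 0.96 [0.4958 0.1418 0.085 ]
top pointer_tip [276.8 324.4] 0.67 [0.4652 0.1497 0.012 ]
top marker_edge [279.  326.1] 0.76 [0.4621 0.1454 0.014 ]
top port [291.4 262. ] 0.7 [0.5831 0.12   0.    ]
top board_stack [171.5 262.7] 0.84 [0.5883 0.3522 0.    ]
top glue_jar [412.4 278.1] 0.56 [ 0.5456 -0.1128  0.    ]
top tape_core [363.8 190.6] 0.58 [ 0.7195 -0.0254  0.    ]
scene port_axis [334.6 241.1] 0.63 [0.5882 0.1056 0.03  ]
scene paddle [312.  197.5] 0.64 [0.4976 0.1406 0.085 ]
scene pointer_tip [303.9 208.1] 0.68 [0.4662 0.1491 0.012 ]
scene marker_edge [300.  205.7] 0.42 [0.4552 0.148  0.014 ]
scene port [335.1 244. ] 0.75 [0.5828 0.1167 0.    ]
scene board_stack [393.4 181.2] 0.76 [0.589  0.3608 0.    ]
scene glue_jar [258.5 299.4] 0.74 [ 0.5343 -0.1011  0.    ]
scene glue_jar [311.1 195.1] 0.47 [0.4498 0.1991 0.    ]
scene tape_core [347.2 319.7] 0.64 [ 0.7168 -0.0251  0.    ]
```

View pics/top0.png

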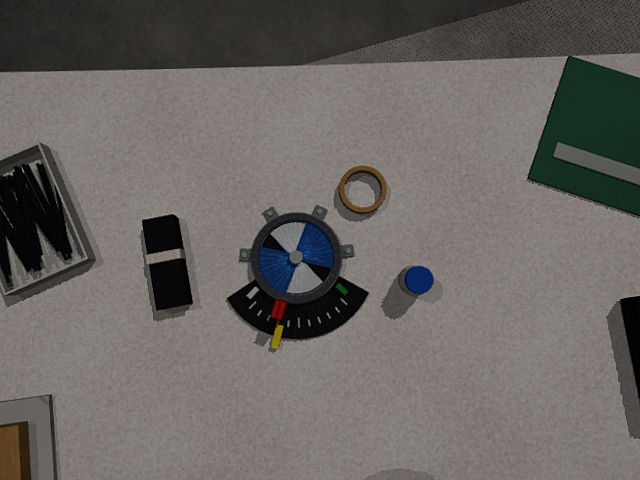

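View pics/scene0.png

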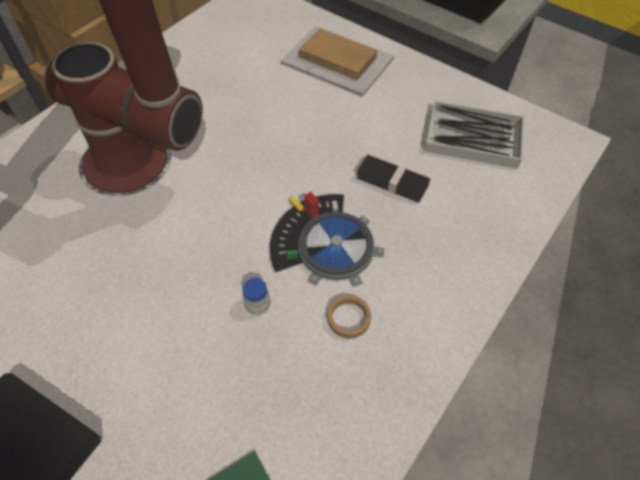

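```bash
python3 - <<'E'
from h import *
p=snapshot("top"); im=p["image"]; hsv=cv2.cvtColor(im,cv2.COLOR_RGB2HSV)
crop=im[190:370,200:440]; cv2.imwrite("pics/top_z.png",cv2.resize(crop,(800,600),interpolation=cv2.INTER_CUBIC)[:,:,::-1])
def blob(lo,hi,box,z,n):
    m=cv2.inRange(hsv,lo,hi); k=np.zeros_like(m); x0,y0,x1,y1=box; k[y0:y1,x0:x1]=m[y0:y1,x0:x1]
    nn,l,s,c=cv2.connectedComponentsWithStats(k)
    i=1+np.argmax(s[1:,4]); print(n,s[i],c[i],np.round(atz(p,c[i],z),4))
    pts=np.argwhere(l==i)[:,::-1]; W=np.array([atz(p,q,z)[:2] for q in pts]); 
    e,v=np.linalg.eigh(np.cov(W.T)); print("  axis",v[:,1], "ext",np.ptp((W-W.mean(0))@v,axis=0))
    return W
blob((0,150,60),(8,255,255),(200,190,440,370),.085,"red")
Y=blob((22,150,80),(35,255,255),(200,190,440,370),.014,"yellow")
blob((50,100,40),(85,255,255),(300,270,400,310),.028,"green")
for q in ("port","ring","paddle","marker_edge"):
    for r in masks_of(p,q)[:1]: print(q,r["extent"],r["confidence"],r["pixels"].sum())
for c in [(0.588,0.105),(.589,.107),(.591,.103)]:
    print(proj(p,[[*c,.03],[*c,.018],[*c,0]]))
g=cv2.cvtColor(im,cv2.COLOR_RGB2GRAY)
E
```

```text
red [271 300  15  23 208] [278.01442308 309.44711538] [0.4962 0.1408 0.085 ]
  axis [-0.95731696  0.28904019] ext [0.01994068 0.03766421]
yellow [271 324  13  25 182] [276.78021978 336.25274725] [0.4433 0.1499 0.014 ]
  axis [-0.96223055  0.27223586] ext [0.01472886 0.04490773]
green [336 283  12  12  70] [341.38571429 288.5       ] [0.5294 0.026  0.028 ]
  axis [0.69029432 0.72352868] ext [0.00991227 0.02397765]
port [296.1, 271.9, 141.3, 133.9] 0.82 11861
ring [298.2, 265.5, 88.8, 109.2] 0.7 4341
paddle [295.9, 269.5, 86.3, 110.8] 0.82 4589
marker_edge [276.1, 338.4, 13.8, 25.1] 0.71 187
[[298.46630069 258.37135659]
 [298.72017891 258.73074779]
 [299.08930103 259.25328314]]
[[297.39158649 257.87016787]
 [297.65888741 258.23579012]
 [298.04752627 258.76738668]]
[[299.49012726 256.75039361]
 [299.73112101 257.12994858]
 [300.08151321 257.68180596]]
```

View pics/top_z.png

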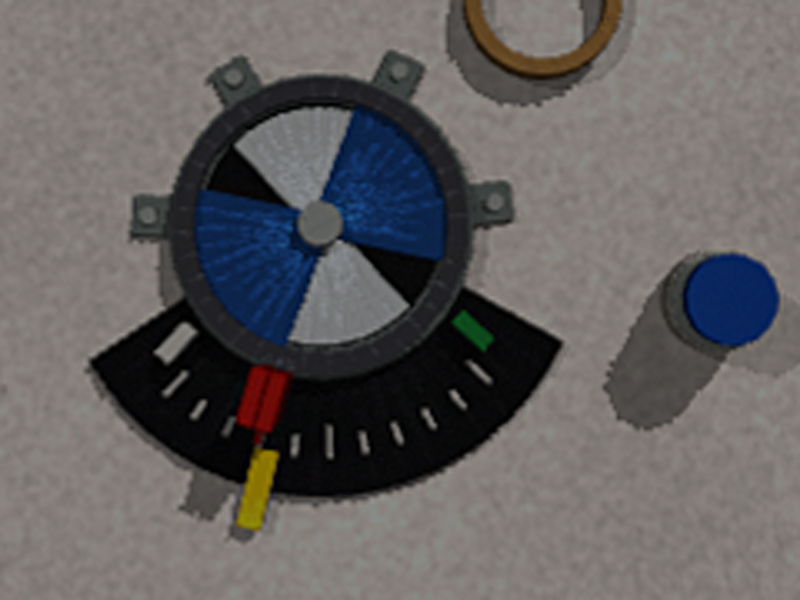

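```bash
python3 -m crank '[[[-1,22,55,0,0,0,7],[-1,44,110,0,0,0,14],[-1,67,165,0,0,0,21],[-1,89,220,0,0,0,28],[-1,112,276,0,0,0,35],[-1,134,331,0,0,0,42],[-1,157,387,0,0,0,49],[-1,179,442,0,0,0,56]]]' 40; python3 - <<'E'
from h import *
print(monitor.sense()["tcp_pos"],arm.hold_point_z)
p=snapshot("top");print(monitor.sense()["t"])
E
```

```text
t: 2.15
tcp_pos: [0.3723, -0.1507, 0.2317]
ee_rot: [0.99, -0.138, 0.001, 0.0]
wrist_force: [-0.4, -0.3, -1.0]
gripper_width: 0.0002
[ 0.37231926 -0.15068303  0.23165529] -0.0187
2.2
```

```bash
python3 -m crank '[[[-1,22,56,0,0,0,0],[-1,45,111,0,0,0,0],[-1,67,167,0,0,0,0],[-1,90,222,0,0,0,0],[-1,112,278,0,0,0,0],[-1,135,334,0,0,0,0],[-1,135,334,-40,0,0,0],[-1,135,334,-40,0,0,0]]]'; python3 - <<'E'
from h import *
s=monitor.sense();print(s["tcp_pos"],s["ee_rot"])
p=snapshot("wrist");save(p,"w1.png")
from scipy.spatial.transform import Rotation as Ro
M=np.array(p["mount"]);T=np.eye(4);T[:3,:3]=Ro.from_quat(s["ee_rot"]).as_matrix();T[:3,3]=s["tcp_pos"]
C=np.linalg.inv(T@M); p["R"]=C[:3,:3];p["t"]=C[:3,3]
for q,z in {"port_axis":.03,"paddle":.085,"pointer_tip":.012,"marker_edge":.014}.items():
    for r in tip_of(p,q)[:1]: print(q,np.round(r["xy"],1),round(r["confidence"],2),np.round(atz(p,r["xy"],z),4))
E
```

```text
t: 3.2
tcp_pos: [0.5046, 0.1814, 0.1875]
ee_rot: [0.99, -0.139, -0.004, 0.001]
wrist_force: [-1.4, 0.0, 0.9]
gripper_width: 0.0002
[0.50464321 0.1814088  0.18751761] [ 0.990297   -0.13891177 -0.00366123  0.00140616]
port_axis [445.1 274.6] 0.88 [0.5906 0.109  0.03  ]
paddle [314.4 300.9] 0.65 [0.4963 0.1411 0.085 ]
pointer_tip [276.3 259.2] 0.92 [0.4676 0.1497 0.012 ]
marker_edge [272.2 265.4] 0.77 [0.4633 0.1462 0.014 ]
```

View pics/w1.png

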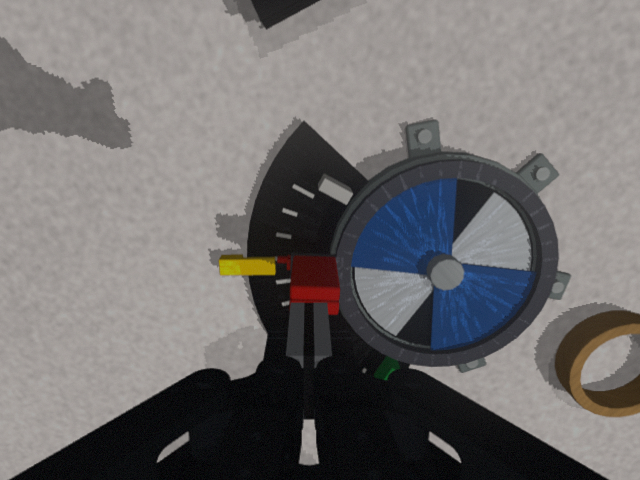

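```bash
python3 -m crank '[[[-1,0,0,-50,0,0,0],[-1,0,0,-100,0,0,-1],[-1,0,0,-135,0,0,-2],[-1,0,0,-145,0,0,-2],[-1,0,0,-145,0,0,-2],[-1,0,0,-145,0,0,-2],[-1,0,0,-145,0,0,-2],[-1,0,0,-145,0,0,-2]]]'; python3 - <<'E'
from h import *
s=monitor.sense();print(s["tcp_pos"],s["ee_rot"],s["wrist_force"])
c=np.array([.590,.109])
P=s["tcp_pos"][:2]
for d in (21,):
  for a in [154,157,160,163,166,170,175,180,185,190,195,200,205,210,215,220,222,224,226,228,230]:
    r=np.radians(a); u=np.array([np.cos(r),np.sin(r)]);t=np.array([-u[1],u[0]])
    print(a,np.round((c+.1*u-d*1e-3*t-P)*1000,0),a-162)
p=snapshot("top");save(p,"t2.png")
E
```

```text
t: 4.45
tcp_pos: [0.5076, 0.1817, 0.0474]
ee_rot: [0.988, -0.157, 0.001, -0.0]
wrist_force: [-0.2, -0.7, -0.3]
gripper_width: -0.0
[0.50759927 0.18173385 0.04736219] [ 9.87669673e-01 -1.56549596e-01  8.56857435e-04 -3.26921569e-04] [-0.22444117 -0.65525887 -0.32356099]
154 [  2. -10.] -8
157 [ -1. -14.] -5
160 [ -4. -19.] -2
163 [ -7. -23.] 1
166 [-10. -28.] 4
170 [-12. -35.] 8
175 [-15. -43.] 13
180 [-18. -52.] 18
185 [-19. -61.] 23
190 [-20. -69.] 28
195 [-20. -78.] 33
200 [-19. -87.] 38
205 [-17. -96.] 43
210 [ -15. -105.] 48
215 [ -12. -113.] 53
220 [  -8. -121.] 58
222 [  -6. -124.] 60
224 [  -4. -127.] 62
226 [  -2. -130.] 64
228 [  -0. -133.] 66
230 [   2. -136.] 68
```

```bash
python3 -m crank '[[[-1,-4,-19,0,0,0,-2],[-1,-8,-25,0,0,0,3],[-1,-12,-35,0,0,0,8],[-1,-15,-43,0,0,0,13],[-1,-18,-52,0,0,0,18],[-1,-19,-61,0,0,0,23],[-1,-20,-69,0,0,0,28],[-1,-20,-69,0,0,0,28]]]'; python3 - <<'E'
from h import *
s=monitor.sense();print(s["tcp_pos"],s["ee_rot"],s["wrist_force"])
p=snapshot("top");save(p,"t3.png")
p2=snapshot("scene");save(p2,"s3.png")
c=np.array([.590,.109])
for q,z in (("paddle",.085),("pointer_tip",.012)):
  for pp in (p,p2):
    for r in tip_of(pp,q)[:1]:
        X=atz(pp,r["xy"],z);d=X[:2]-c;print(q,r["confidence"],np.round(X,4),np.hypot(*d),np.degrees(np.arctan2(d[1],d[0]))%360)
cv2.imwrite("pics/t3z.png",cv2.resize(p["image"][190:370,200:440],(800,600))[:,:,::-1])
E
```

```text
t: 5.5
tcp_pos: [0.4868, 0.1115, 0.0465]
ee_rot: [0.996, 0.086, 0.0, 0.0]
wrist_force: [-0.0, 0.2, 0.5]
gripper_width: -0.0
[0.48681509 0.11151302 0.04650314] [9.96334600e-01 8.55413677e-02 1.25817329e-04 1.55763000e-04] [-0.03991095  0.1704428   0.52147334]
paddle 0.87 [0.4923 0.0902 0.085 ] 0.09946475814297684 190.88050482992503
```

View pics/t3z.png

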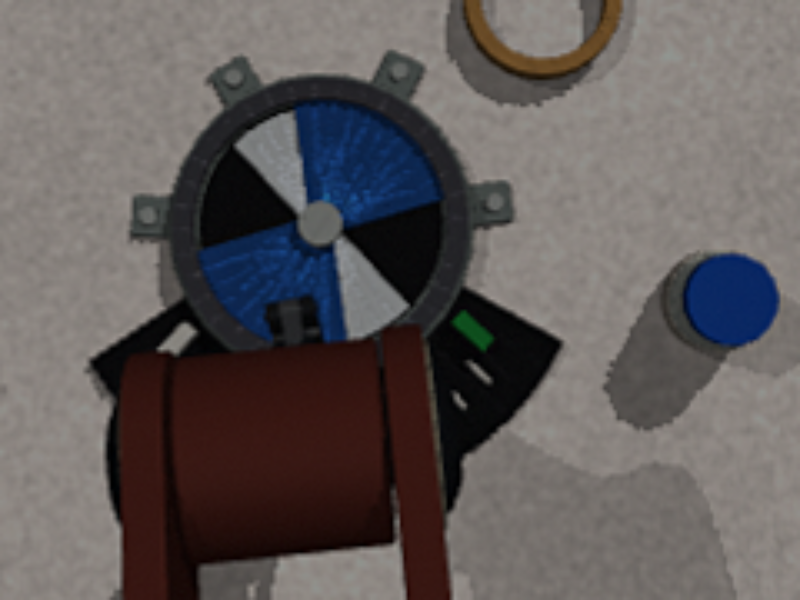

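View pics/s3.png

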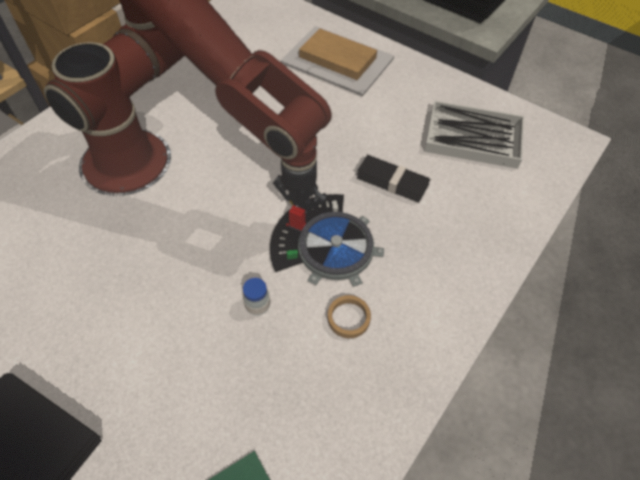

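```bash
python3 -m crank '[[[-1,0,-9,0,0,0,5],[-1,1,-18,0,0,0,10],[-1,3,-27,0,0,0,15],[-1,5,-36,0,0,0,20],[-1,8,-44,0,0,0,25],[-1,12,-52,0,0,0,30],[-1,14,-55,0,0,0,32],[-1,16,-58,0,0,0,34]]]'; python3 - <<'E'
from h import *
s=monitor.sense();print(s["tcp_pos"],s["ee_rot"],s["wrist_force"])
p2=snapshot("scene");save(p2,"s4.png")
p=snapshot("top")
c=np.array([.590,.109])
for q,z in (("paddle",.085),("pointer_tip",.012)):
  for pp in (p,p2):
    for r in tip_of(pp,q)[:1]:
        X=atz(pp,r["xy"],z);d=X[:2]-c;print(q,r["confidence"],np.round(X,4),np.hypot(*d),np.degrees(np.arctan2(d[1],d[0]))%360)
cv2.imwrite("pics/s4z.png",cv2.resize(p2["image"][150:330,220:460],(800,600))[:,:,::-1])
E
```

```text
t: 6.8
tcp_pos: [0.502, 0.055, 0.0462]
ee_rot: [0.927, 0.375, -0.001, -0.001]
wrist_force: [-3.9, 2.1, 3.6]
gripper_width: -0.0002
[0.50201954 0.05496191 0.04615053] [ 0.9271087   0.3747896  -0.0011524  -0.00093837] [-3.91680304  2.08478927  3.609577  ]
paddle 0.7 [0.5877 0.3286 0.085 ] 0.21963990544629725 90.5940390282197
pointer_tip 0.6 [0.5987 0.1083 0.012 ] 0.008705600875031066 355.30831802324656
pointer_tip 0.89 [0.4921 0.0274 0.012 ] 0.12745759858230027 219.81776405269258
```

View pics/s4z.png

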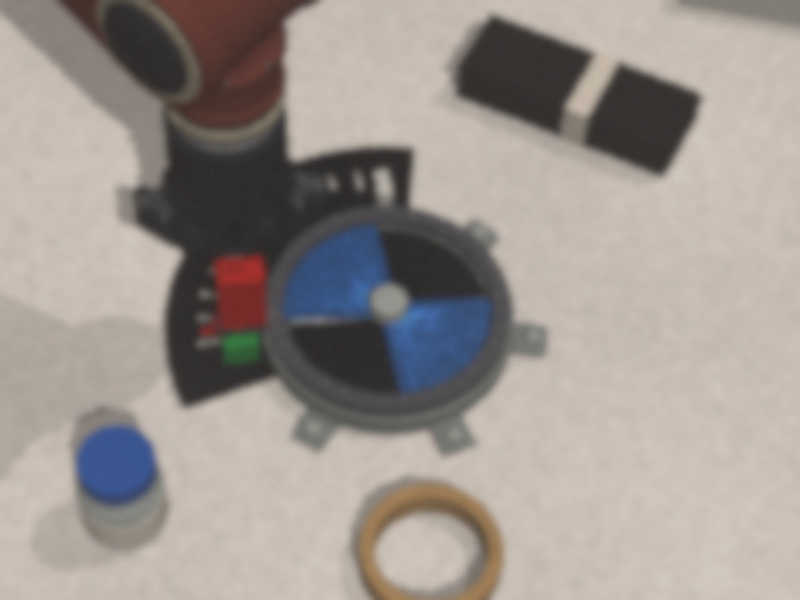

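```bash
python3 -m crank '[[[-1,1,-1.5,0,0,0,1],[-1,2,-3,0,0,0,2],[-1,3,-4.5,0,0,0,3],[-1,4,-6,0,0,0,4],[-1,4,-6,0,0,0,4],[-1,5,-7.5,0,0,0,4],[-1,5,-7.5,0,0,0,4],[-1,5,-7.5,0,0,0,4]]]'; python3 - <<'E'
from h import *
s=monitor.sense();print(s["tcp_pos"],s["ee_rot"],s["wrist_force"])
p2=snapshot("scene")
c=np.array([.590,.109])
for q,z in (("paddle",.085),("pointer_tip",.012)):
  for pp in (p2,):
    for r in tip_of(pp,q)[:1]:
        X=atz(pp,r["xy"],z);d=X[:2]-c;print(q,r["confidence"],np.round(X,4),np.hypot(*d),np.degrees(np.arctan2(d[1],d[0]))%360)
cv2.imwrite("pics/s5z.png",cv2.resize(p2["image"][150:330,220:460],(800,600))[:,:,::-1])
E
```

```text
t: 8.1
tcp_pos: [0.5041, 0.0511, 0.0462]
ee_rot: [0.914, 0.407, -0.003, -0.006]
wrist_force: [-19.6, 15.9, 16.6]
gripper_width: 0.0001
[0.50411733 0.05114018 0.04615837] [ 0.91358683  0.40658952 -0.00294763 -0.00594837] [-19.57864199  15.8713381   16.62312978]
paddle 0.65 [0.5188 0.0368 0.085 ] 0.10142885252286661 225.39254299216978
pointer_tip 0.9 [0.4983 0.019  0.012 ] 0.1284692208534097 224.44224895978576
```

View pics/s5z.png

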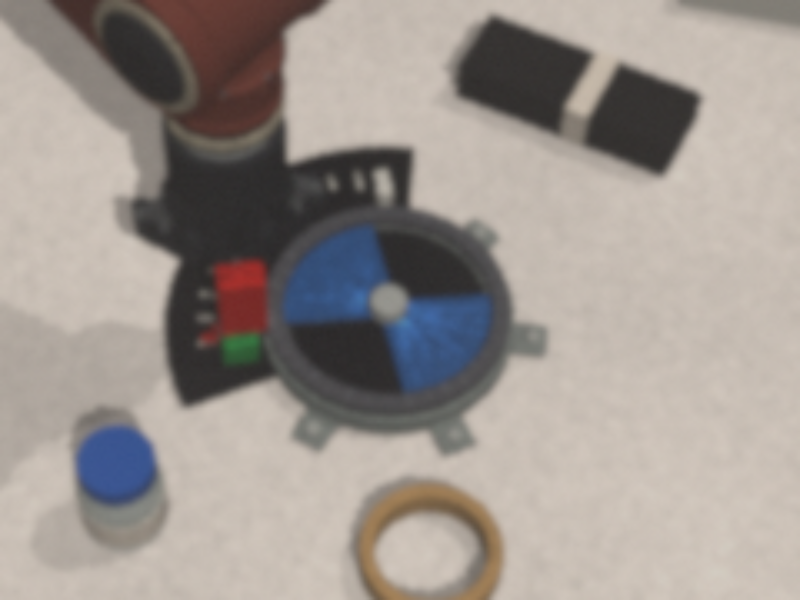

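```bash
python3 -m crank '[[[-1,-10,10,0,0,0,0],[-1,-18,18,0,0,0,-2],[-1,-18,18,40,0,0,-3],[-1,-18,18,80,0,0,-3],[-1,-2,2,85,0,0,-3],[-1,25,-24,85,0,0,-3],[-1,39,-37,85,0,0,-3],[-1,39,-37,85,0,0,-3]]]'; python3 - <<'E'
from h import *
s=monitor.sense();print(s["tcp_pos"],s["ee_rot"],s["wrist_force"])
p=snapshot("wrist");save(p,"w5.png")
from scipy.spatial.transform import Rotation as Ro
M=np.array(p["mount"]);T=np.eye(4);T[:3,:3]=Ro.from_quat(s["ee_rot"]).as_matrix();T[:3,3]=s["tcp_pos"]
C=np.linalg.inv(T@M); p["R"]=C[:3,:3];p["t"]=C[:3,3]
for q,z in {"port_axis":.03,"paddle":.085,"pointer_tip":.012,"marker_edge":.014}.items():
    for r in tip_of(p,q)[:1]: print(q,np.round(r["xy"],1),round(r["confidence"],2),np.round(atz(p,r["xy"],z),4))
E
```

```text
t: 9.25
tcp_pos: [0.5471, 0.0091, 0.1301]
ee_rot: [0.924, 0.382, -0.001, -0.0]
wrist_force: [-0.4, -0.8, -0.2]
gripper_width: -0.0002
[0.54709022 0.0091103  0.13011349] [ 9.24296957e-01  3.81673058e-01 -7.60128002e-04 -4.84944719e-04] [-0.36042876 -0.82111612 -0.20546369]
port_axis [487.2 173.9] 0.75 [0.5909 0.1097 0.03  ]
paddle [314.1 196.2] 0.96 [0.5213 0.0391 0.085 ]
pointer_tip [263.  173.5] 0.85 [0.5009 0.0164 0.012 ]
```

View pics/w5.png

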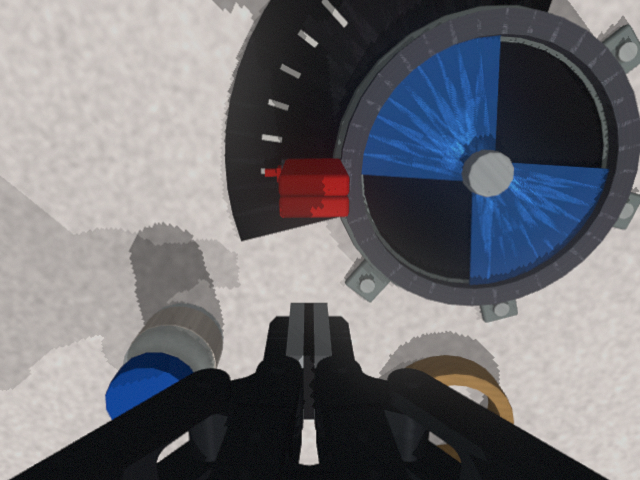

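```bash
python3 -m crank '[[[-1,0,0,-40,0,0,0],[-1,0,0,-75,0,0,0],[-1,0,0,-83,0,0,0],[-1,0,0,-83,0,0,0],[-1,0,0,-83,0,0,0],[-1,0,0,-83,0,0,0],[-1,0,0,-83,0,0,0],[-1,0,0,-83,0,0,0]]]'; python3 - <<'E'
from h import *
s=monitor.sense();print(s["tcp_pos"],s["ee_rot"],s["wrist_force"])
c=np.array([.5905,.1095])
P=s["tcp_pos"][:2]
for a in [228,225,220,215,210,205,200,195,190,185,180,175,172,170,168,167,166,165,164,163,162]:
    r=np.radians(a); u=np.array([np.cos(r),np.sin(r)]);t=np.array([-u[1],u[0]])
    print(a,np.round((c+.1*u+.021*t-P)*1000,1),a-225)
E
```

```text
t: 10.5
tcp_pos: [0.5471, 0.01, 0.0487]
ee_rot: [0.924, 0.382, 0.0, 0.0]
wrist_force: [0.3, 0.8, 0.5]
gripper_width: -0.0003
[0.54712476 0.00998212 0.04865065] [9.23959681e-01 3.82489762e-01 2.57394222e-04 1.53588194e-04] [0.32396492 0.77715864 0.50400388]
228 [-7.9 11.2] 3
225 [-12.5  14. ] 0
220 [-19.7  19.2] -5
215 [-26.5  25. ] -10
210 [-32.7  31.3] -15
205 [-38.4  38.2] -20
200 [-43.4  45.6] -25
195 [-47.8  53.4] -30
190 [-51.5  61.5] -35
185 [-54.4  69.9] -40
180 [-56.6  78.5] -45
175 [-58.1  87.3] -50
172 [-58.6  92.6] -53
170 [-58.8  96.2] -55
168 [-58.8  99.8] -57
167 [-58.8 101.6] -58
166 [-58.7 103.3] -59
165 [-58.7 105.1] -60
164 [-58.5 106.9] -61
163 [-58.4 108.7] -62
162 [-58.2 110.4] -63
```

```bash
python3 -m crank '[[[-1,-10,12.5,0,0,0,0],[-1,-19.7,19.2,0,0,0,-5],[-1,-26.5,25,0,0,0,-10],[-1,-32.7,31.3,0,0,0,-15],[-1,-38.4,38.2,0,0,0,-20],[-1,-43.4,45.6,0,0,0,-25],[-1,-47.8,53.4,0,0,0,-30],[-1,-51.5,61.5,0,0,0,-35]]]' && python3 -c "
from h import *
s=monitor.sense();print(s['tcp_pos'],s['wrist_force'])"
```

```text
t: 11.5
tcp_pos: [0.4958, 0.0715, 0.0487]
ee_rot: [0.996, 0.086, 0.001, 0.001]
wrist_force: [3.7, -3.2, -0.6]
gripper_width: 0.0001
[0.49579714 0.07153735 0.04874642] [ 3.72163486 -3.1603788  -0.59809358]
```

```bash
python3 -m crank '[[[-1,-2.9,8.4,0,0,0,-5],[-1,-5.1,17,0,0,0,-10],[-1,-6.6,25.8,0,0,0,-15],[-1,-7.1,31.1,0,0,0,-18],[-1,-7.3,34.7,0,0,0,-20],[-1,-7.3,34.7,0,0,0,-20],[-1,-7.3,34.7,0,0,0,-20],[-1,-7.3,34.7,0,0,0,-20]]]'; cat > look.py <<'E'
import sys
from h import *
from scipy.spatial.transform import Rotation as Ro
c=np.array([.5907,.1096])
s=monitor.sense();print(s["tcp_pos"],s["wrist_force"])
p=snapshot("wrist");n=sys.argv[1];save(p,f"w{n}.png")
M=np.array(p["mount"]);T=np.eye(4);T[:3,:3]=Ro.from_quat(s["ee_rot"]).as_matrix();T[:3,3]=s["tcp_pos"]
C=np.linalg.inv(T@M); p["R"]=C[:3,:3];p["t"]=C[:3,3]
p2=snapshot("scene");p3=snapshot("top");save(p2,f"s{n}.png");save(p3,f"t{n}.png")
for nm,pp in (("wrist",p),("scene",p2),("top",p3)):
  for q,z in {"port_axis":.03,"paddle":.085,"pointer_tip":.012,"marker_edge":.014}.items():
    for r in tip_of(pp,q)[:1]:
        X=atz(pp,r["xy"],z);d=X[:2]-c
        print(nm,q,np.round(r["xy"],1),round(r["confidence"],2),np.round(X,4),round(np.hypot(*d),4),round(np.degrees(np.arctan2(d[1],d[0]))%360,2))
E
python3 look.py 6
```

```text
t: 12.5
tcp_pos: [0.4876, 0.1065, 0.048]
ee_rot: [0.996, -0.087, -0.0, -0.0]
wrist_force: [0.3, 0.2, -0.7]
gripper_width: -0.0004
[0.48757543 0.10649225 0.04800024] [ 0.26772057  0.19798722 -0.67033414]
wrist port_axis [563.8 257.2] 0.92 [0.5916 0.109  0.03  ] 0.0011 328.24
wrist paddle [311.7 323.8] 0.83 [0.4922 0.1272 0.085 ] 0.1001 169.87
wrist pointer_tip [245.7 240.7] 0.83 [0.464  0.1325 0.012 ] 0.1287 169.74
wrist marker_edge [238.6 216.4] 0.86 [0.4639 0.1444 0.014 ] 0.1315 164.67
scene port_axis [334.1 239.4] 0.76 [0.5846 0.1087 0.03  ] 0.0062 188.03
scene paddle [307.8 197.8] 0.8 [0.4905 0.1342 0.085 ] 0.1032 166.23
scene pointer_tip [297.6 214.4] 0.74 [0.4657 0.125  0.012 ] 0.1259 172.97
scene marker_edge [258.1 304. ] 0.64 [ 0.5465 -0.1149  0.014 ] 0.2288 258.87
top port_axis [295.3 254.5] 0.89 [0.5955 0.1108 0.03  ] 0.0049 14.02
```

View pics/w6.png

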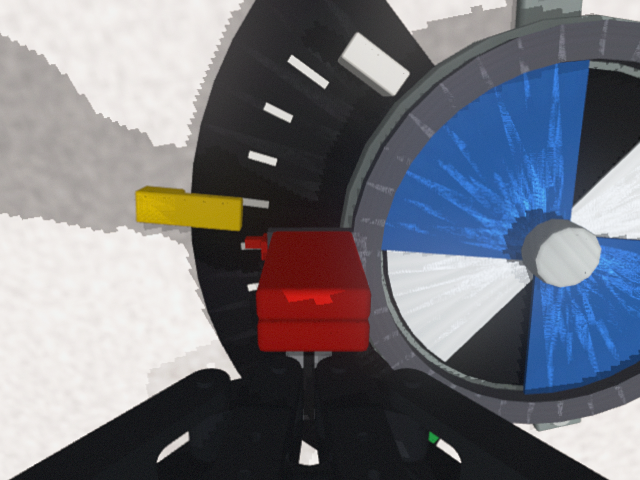

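```bash
python3 -m crank '[[[-1,0,2,0,0,0,-1],[-1,0,4,0,0,0,-2],[-1,0,6,0,0,0,-3],[-1,0,7,0,0,0,-4],[-1,0,8,0,0,0,-4.5],[-1,0,8,0,0,0,-4.5],[-1,0,8,0,0,0,-4.5],[-1,0,8,0,0,0,-4.5]]]'; python3 look.py 7 | grep -v scene; python3 -c "
import cv2;a=cv2.imread('pics/w7.png')[170:290,120:280];cv2.imwrite('pics/w7z.png',cv2.resize(a,(800,600),interpolation=cv2.INTER_CUBIC))"
```

```text
t: 14.25
tcp_pos: [0.4882, 0.1144, 0.0483]
ee_rot: [0.992, -0.126, 0.0, -0.0]
wrist_force: [0.3, -2.7, -0.9]
gripper_width: -0.0003
[0.48816229 0.11437988 0.04830092] [ 0.25536452 -2.73618648 -0.8600101 ]
wrist port_axis [561.1 254.2] 0.97 [0.5913 0.1101 0.03  ] 0.0008 37.07
wrist paddle [310.5 323.8] 0.74 [0.494  0.1346 0.085 ] 0.0999 165.52
wrist pointer_tip [242.5 244.1] 0.86 [0.4648 0.141  0.012 ] 0.1297 166.01
wrist marker_edge [237.5 238.6] 0.59 [0.464  0.1445 0.014 ] 0.1315 164.6
top port_axis [295.1 252. ] 0.84 [0.6002 0.1111 0.03  ] 0.0096 8.72
top pointer_tip [170.8 260.8] 0.56 [0.5913 0.3501 0.012 ] 0.2405 89.87
```

View pics/w7z.png

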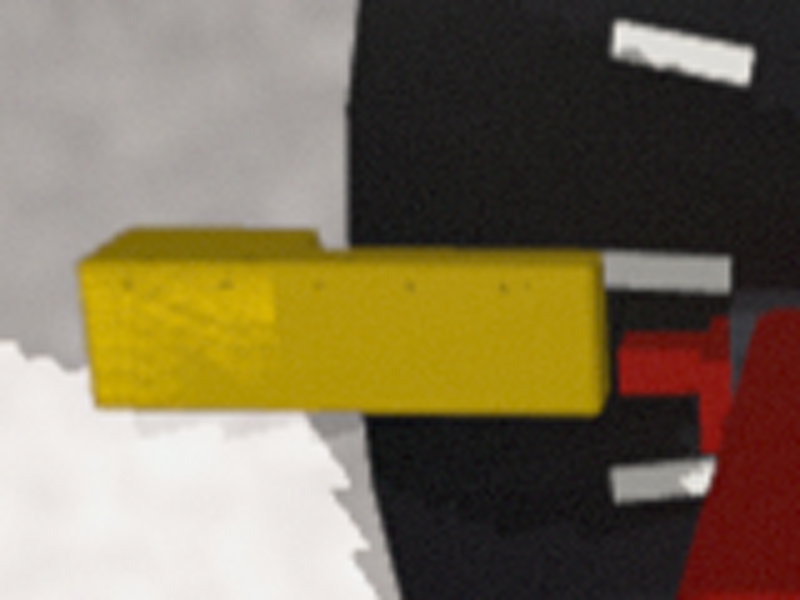

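```bash
python3 -m crank '[[[-1,0,0.6,0,0,0,-0.4],[-1,0.2,1.2,0,0,0,-0.8],[-1,0.3,1.8,0,0,0,-1.2],[-1,0.3,2.3,0,0,0,-1.3],[-1,0.3,2.3,0,0,0,-1.3],[-1,0.3,2.3,0,0,0,-1.3],[-1,0.3,2.3,0,0,0,-1.3],[-1,0.3,2.3,0,0,0,-1.3]]]'; python3 look.py 8 | grep -v scene; python3 -c "
import cv2;a=cv2.imread('pics/w8.png')[170:290,120:280];cv2.imwrite('pics/w8z.png',cv2.resize(a,(800,600),interpolation=cv2.INTER_CUBIC))"
```

```text
t: 16.0
tcp_pos: [0.4883, 0.1166, 0.0482]
ee_rot: [0.99, -0.138, -0.0, -0.0]
wrist_force: [-2.2, -2.1, 2.4]
gripper_width: -0.0001
[0.48829931 0.11657829 0.04823806] [-2.20111103 -2.13822243  2.36235926]
wrist port_axis [559.9 254.7] 0.76 [0.5908 0.1099 0.03  ] 0.0003 71.65
wrist paddle [312.8 322.6] 0.57 [0.4953 0.1369 0.085 ] 0.0992 164.04
wrist pointer_tip [244.  241.8] 0.77 [0.4666 0.1445 0.012 ] 0.129 164.28
wrist marker_edge [238.9 241.1] 0.73 [0.465 0.146 0.014] 0.1309 163.85
top port_axis [296.4 256.9] 0.68 [0.5909 0.1088 0.03  ] 0.0008 283.01
top pointer_tip [296.4 256.2] 0.48 [0.5933 0.1096 0.012 ] 0.0026 359.26
```

View pics/w8z.png

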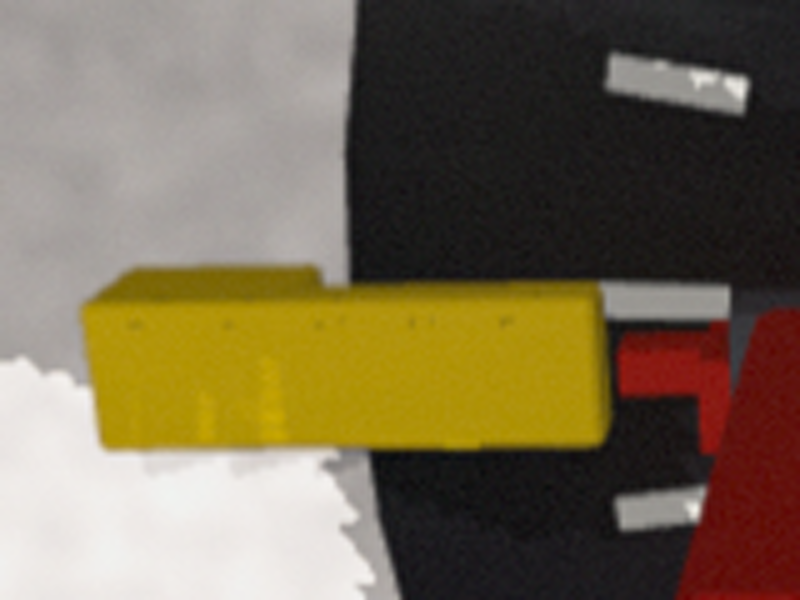

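```bash
python3 -m crank '[[[-1,-2,-7,0,0,0,0],[-1,-5,-18,0,0,0,0],[-1,-8,-28,0,0,0,0],[-1,-8,-28,0,0,0,0],[-1,-8,-28,50,0,0,0],[-1,-8,-28,100,0,0,0],[-1,-8,-28,120,0,0,0],[-1,-8,-28,120,0,0,0]]]'; python3 look.py 9 | grep -v scene; python3 -c "
import cv2;a=cv2.imread('pics/w9.png');cv2.imwrite('pics/w9z.png',a)"
```

```text
t: 17.75
tcp_pos: [0.4819, 0.0887, 0.1706]
ee_rot: [0.99, -0.138, 0.002, -0.001]
wrist_force: [-0.6, -1.2, -0.4]
gripper_width: 0.0002
[0.4819026  0.08865673 0.17063321] [-0.60901478 -1.23888538 -0.43137215]
wrist port_axis [458.6 147. ] 0.74 [0.5909 0.1114 0.03  ] 0.0018 85.16
wrist paddle [304.3 162.2] 0.6 [0.4936 0.1366 0.085 ] 0.1008 164.47
wrist pointer_tip [262. 149.] 0.87 [0.4648 0.144  0.012 ] 0.1305 164.73
wrist marker_edge [258.  147.9] 0.71 [0.4626 0.1456 0.014 ] 0.133 164.31
top port_axis [295.8 256. ] 0.87 [0.5926 0.1099 0.03  ] 0.0019 9.32
top paddle [281.5 309.4] 0.62 [0.4961 0.1347 0.085 ] 0.0979 165.12
```

View pics/w9.png

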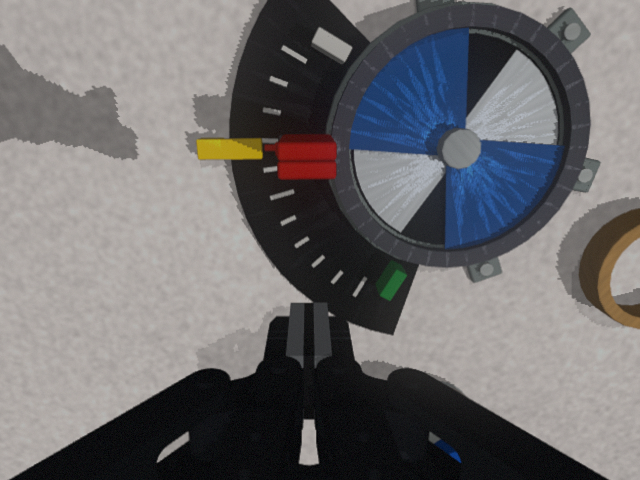

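```bash
python3 - <<'E'
from h import *
a=cv2.imread("pics/scene0.png");b=cv2.imread("pics/s9.png")
for n,(x0,y0,x1,y1) in {"jar":(242,272,274,316),"core":(324,292,375,342),"stack":(352,152,432,204)}.items():
    sh=cv2.phaseCorrelate(a[y0:y1,x0:x1].mean(2),b[y0:y1,x0:x1].mean(2)); print(n,sh)
w=cv2.imread("pics/w9.png")[120:175,185:275];cv2.imwrite("pics/w9z.png",cv2.resize(w,(800,489),interpolation=cv2.INTER_CUBIC))
E
```

```text
jar ((0.05159007457356246, 0.5141469736837401), 0.9808674035980859)
core ((0.006892808898093961, -0.07418821037973089), 0.9616845953501324)
stack ((-0.03133533210490924, -0.040790907485554584), 1.0424581275589915)
```

View pics/w9z.png

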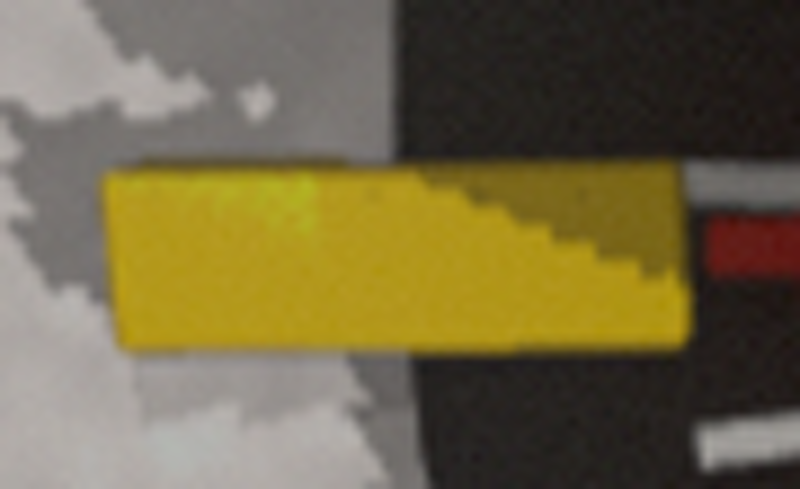

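```bash
python3 -c "
from h import *
print(arm.sign_off())"
```

```text
the job is handed in; nothing more can be done
None
```

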